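Open the bench centrifuge and press its rotor onto the splined spindle

TASK

The pull of the centrifuge's cover has broken off: slip the blade of the flat opener into the slot under the cover's front edge, lever it up with the blade and swing the cover open until it stands about upright and stays, then lay the opener back on the table. Take the rotor by its bar handle, turn it until its cross-slotted hub meshes with the cross-shaped spindle in the well, slide it fully and squarely down, and finish still holding it: keep it pressed home against the spring collar so that I can lock it. Leave the meter, the strip jar and the wipes tub where they are.

Things in the scene. Friction and masses are not known exactly. Their poses are not given: they have to be found in the camera images.
- centrifuge: White bench centrifuge, fixed: box 200 mm (its x) by 190 mm (its y), top face 100 mm above the table. Origin: centre of its underside. Its -x axis points out of its front (side with control panel), which faces roughly to the robot's left (world +y). In the top, centred on the origin, is a round well of 140 mm diameter, floor 40 mm above the table, with the spindle in its middle.
- slot (a point): Middle of the open slot between the top of the box and the closed cover, at the box's front face, 104 mm above the table. The slot is 8 mm high and some 160 mm wide; rubber strips close the gap along the other three edges. Axes as the centrifuge's: the blade goes in along +x; 30 to 50 mm deep is plenty (the well begins 30 mm behind the front).
- lid: Flat grey cover slab, 195 mm (its x) by 190 by 8 mm, 0.15 kg, no handle. Origin: on the rear hinge line, middle of the width, at the underside, 108 mm above the table. Closed, its axes are the centrifuge's and it reaches 195 mm along -x. It turns about its y (front edge up and back), 0 to 1.9 rad; a stiff hinge (0.22 N m friction) lets it stay anywhere; 2 N at the front edge lifts it.
- opener: Flat-bladed opener, 80 g, lying on the table: black handle 90 mm long, 18 mm wide, 18 mm tall, and a steel blade 16 mm wide, 2.5 mm thick, that reaches 85 mm beyond the handle at half its height. Origin: centre of the handle's underside; +x points along the blade to its tip, z up.
- opener_tip (a point): Middle of the blade's end edge, half way through its thickness: 130 mm ahead of the opener's origin, 9 mm above its underside. Axes as the opener's.
- rotor: Aluminium rotor, about 0.22 kg, standing on the table: round plate of 100 mm diameter, 6 mm thick, top 28 mm above the underside; below it a 60 mm square hub with two crossing slots, 10 mm wide, along the rotor's x and y, open at the ends and from below, 22 mm deep. Origin: centre of the underside; z up.
- rotor_handle (a point): Middle of the rotor's black bar handle, 44 mm above the rotor's underside. The bar is 44 mm long (along the rotor's x, in line with one slot), 12 mm thick, 32 mm tall: it stands on the plate, from 28 to 60 mm above the underside. Axes as the rotor's.
- spindle_top (a point): Top centre of the steel spindle, 66 mm above the table: a cross of two bars 36 mm long, 7 mm wide, along this point's x and y, with roof-shaped top edges (3.5 mm); z up. It stands at any angle, braked (0.4 N m). The rotor fits at any quarter turn. Unmeshed, the rotor's underside rests level with this point; meshed, it meets the collar 12 mm lower and is home on a hard flange 20 mm lower.
- collar (a joint): Travel in m of the black round spring collar (54 mm diameter) about the spindle's foot: 0 up, 0.008 fully down. It pushes up with 4.5 N at the top and 9.3 N fully down, so that a rotor let go rises again.
- meter: Bystander: grey handheld meter lying flat, 85 by 50 by 18 mm. Origin: centre of its underside.
- strip_jar: Bystander: small lidded jar, 38 mm diameter, 55 mm tall. Origin: centre of its underside.
- wipes_tub: Bystander: white tub of wipes with a blue cap, 90 mm diameter, 170 mm tall. Origin: centre of its underside.
Not all that is in view belongs to the job. Of the things like the rotor, leave any that is yellow; of the rest the smaller one is meant.

How it is judged:
By the outcome, as a careful person would: the job done as asked, in the order asked, and still so for the second after the job is handed in, while the arm keeps its last pose, push and grip.
It also fails if it takes over 67 s, if anything falls off the work surface, if the arm or the gripper's body presses on something with over 40 N, if the wrist force passes 120 N, or if a joint passes its speed limit or range.

ROBOT

A 7-joint arm with a two-finger parallel gripper is mounted at the origin on the work surface. World frame = base frame: x ahead of the robot, y to its left, z up, the work surface at z = 0. Lengths are in m, angles in rad, forces in N, time in s.
With the tool pointing down it reaches from about 0.425 to 0.925 m from the base axis. Payload 6.8 kg.
Tool frame: the origin (TCP) lies at the very end of the fingers, on their centre line; the grasp point (between the pads) lies 19 mm behind it; z points along the fingers, y is the line along which they close (so a half turn about z gives the same grasp; the last joint's range is limited). The gripper opens to 85 mm and grips with 20 to 120 N. Pads are 22 mm wide; open, the fingers measure 114 mm over their backs; the gripper's body (76 mm by 85 mm) begins 54 mm behind the grasp point. The pads swing forward as they close: fully open they stand 13 mm farther back than shut.
Start: joints at [-1.269, 0.477, 0.022, 1.555, -0.011, 1.109, -0.083], TCP at [0.269, 0.619, 0.231] pointing down, gripper open.
Joint ranges: [-2.96, 2.96], [-0.34, 2.1], [-1.41, 1.46], [0.24, 2.44], [-1.37, 4.51], [0.17, 1.92], [-2.96, 2.96]. Speed limits (rad/s): [2.39, 2.39, 3.14, 3.14, 3.14, 3.14, 3.14].

INTERFACE

Orientations are given as a rotation vector (axis times angle).
In Python, from bench import r gives the robot as it stands.
- The arm moves only by the shell command python3 -m jog 'ROWS' [FORCE]. ROWS is JSON, a list of rows, each an object of numbers: "fingers": the finger opening in m, from 0 to 0.0854; "x", "y", "z": the shift along the tool's x, y, z in m; "rx", "ry", "rz": the turn, a rotation vector about the tool's x, y, z in degrees. In form: [{"fingers": .., "x": .., "y": .., "z": .., "rx": .., "ry": .., "rz": ..}, ...]. A call has 1 to 8 rows; each row shifts and turns the commanded pose from where the row before left it, along the tool's axes as they then stand; what a row does not reach is not made up. A row lasts 1/8 s, in which the tool goes at most 62.5 mm and 10.7 degrees, less where a joint would pass 70% of its speed; a pose out of reach is approached as far as the arm can. A call is refused whole if a number of a shift passes 0.0625 or a number of a turn 10.7, either way. A call with a gripper value outside its range is refused whole. The fingers move at their own pace and stop on an object; FORCE is the grip in N (left out, the last holds). Time passes only in rows, so rows that do not move let the fingers close. It gives the time, the measured TCP pose, the force, the opening and the grip force at its end, in the units of the state.
- r.get_obs(): the state, without advancing time (a new reading comes with each control period).
- r.grab_frame(name): name is "scene" or "top" or "wrist"; returns (picture, depth): 480x640x3 uint8, red, green, blue; 480x640 float32, m along the optical axis (not along the pixel's ray), 0 where there is no reading.
- r.get_calibration(name): a dict with "mtx" (3x3 intrinsics, pixels), "extrinsics" (4x4, takes a point from camera to world coordinates). Camera axes: x right, y down, z forward; pixel columns grow to the right and rows downward; lengths in m; the calibration is good to about 2 mm. A picture is of the moment at which its call begins: read the wrist's pose just before it. get_calibration takes no time and is no camera call; for the wrist camera it gives the pose at the moment of the call.
- r.hand_in(): hands the job in; it is judged then, once.
Trained networks look in the newest picture that a camera, given by its name, has taken for a name from the list of things; names that differ only in an ending like _2 or _b are one class to them, and where a whole thing is asked for, a point or a joint stands for the part that bears it (a point fixed in the world has none). Each returns a list of dicts, best first, with "score" (0 to 1); they miss things now and then, are a little off and sometimes report something else, mostly with a low value. They report only what shows in the picture. A call takes as long as a camera call. They do not tell look-alikes from the thing itself.
- r.search_frame(target, camera): "xyz" ([x, y, z] in m, in world coordinates, good to about 4 mm: the middle of the surface that is visible of it).
- r.landmark_of(target, camera): "xyz" ([x, y, z] in m, in world coordinates, good to about 4 mm: a listed point, or the origin of a listed thing).
The state is a dict: "clock": time; "joints": joint angles; "qvel": joint speeds; "tau": joint torques, N m; "tcp_pos": TCP position; "orientation": TCP orientation; "contact_force": force on the tool from outside, world axes, zero at the start; "moment": the same for the moment, N m; "grip_width": finger opening in m; "gripper_force": force on a finger pad.
Only numpy, scipy, OpenCV 4.12 (cv2) and the standard library are available. Lean on these libraries where they do the work, as an engineer would, in place of code of your own. Each camera call takes 0.05 s, during which the arm holds its last target. There are 200 camera calls.

## Working session

There is one attempt and no reset: what is moved stays moved. The work goes in short steps, Python scripts to look and compute and a shell command to move; the robot and the scene stay as the last step left them, time stands still between calls to the robot, and variables do not carry over. Pictures are saved under pics/ and viewed, at most 10 in all, crops included, and the job is handed in when it is done.

```bash
ls; mkdir -p pics
python3 - <<'E'
from bench import r
import cv2, numpy as np
o=r.get_obs(); print({k:np.round(v,3).tolist() for k,v in o.items()})
for c in ["scene","top"]:
    p,d=r.grab_frame(c); cv2.imwrite(f"pics/{c}0.png",p[:,:,::-1])
    for t in ["centrifuge","slot","lid","opener","opener_tip","rotor","rotor_handle","meter","strip_jar","wipes_tub"]:
        print(c,t,[(np.round(x["xyz"],3).tolist(),round(x["score"],2)) for x in r.landmark_of(t,c)])
E
```

```text
pics
{'clock': 0.0, 'joints': [-1.269, 0.478, 0.022, 1.557, -0.011, 1.109, -0.083], 'qvel': [-0.001, 0.001, -0.002, -0.001, -0.001, 0.001, -0.0], 'tau': [0.0, -59.646, 1.608, -28.119, 0.012, 0.009, 0.0], 'tcp_pos': [0.269, 0.619, 0.23], 'orientation': [-0.639, -3.076, 0.003], 'contact_force': [-0.336, 1.068, -0.443], 'moment': [0.022, 0.035, 0.014], 'gripper_force': 0.0, 'grip_width': 0.085}
scene centrifuge [([0.547, -0.2, 0.002], 0.7)]
scene slot [([0.563, -0.096, 0.102], 0.66)]
scene lid [([0.53, -0.29, 0.104], 0.91), ([0.608, 0.22, -0.001], 0.27)]
scene opener [([0.449, 0.233, -0.002], 0.85)]
scene opener_tip [([0.436, 0.107, 0.006], 0.89)]
scene rotor [([0.607, 0.22, -0.003], 0.72), ([0.536, 0.033, 0.0], 0.72), ([0.328, -0.4, 0.001], 0.6), ([0.778, 0.206, 0.003], 0.56)]
scene rotor_handle [([0.784, 0.201, 0.061], 0.78), ([0.609, 0.219, 0.049], 0.77), ([0.533, 0.035, 0.046], 0.77)]
scene meter [([0.716, 0.04, 0.002], 0.93)]
scene strip_jar [([0.405, 0.424, 0.001], 0.61)]
scene wipes_tub [([0.327, -0.4, 0.0], 0.66), ([0.715, 0.041, -0.001], 0.55)]
top centrifuge [([0.544, -0.195, 0.0], 0.94), ([0.605, 0.224, 0.051], 0.3)]
top slot [([0.562, -0.095, 0.105], 0.78)]
top lid [([0.534, -0.289, 0.11], 0.85), ([0.429, 0.102, 0.012], 0.55), ([0.322, -0.404, 0.002], 0.26)]
top opener [([0.452, 0.235, -0.002], 0.6)]
top opener_tip [([0.429, 0.098, 0.013], 0.9)]
top rotor [([0.607, 0.22, 0.003], 0.78), ([0.781, 0.203, -0.001], 0.62), ([0.536, 0.041, -0.002], 0.58)]
top rotor_handle [([0.78, 0.2, 0.061], 0.9), ([0.61, 0.222, 0.052], 0.82), ([0.533, 0.036, 0.041], 0.82)]
top meter [([0.714, 0.04, 0.002], 0.57), ([0.538, -0.289, 0.107], 0.21)]
top strip_jar [([0.408, 0.43, -0.0], 0.46), ([0.327, -0.404, 0.002], 0.16)]
top wipes_tub [([0.329, -0.404, 0.002], 0.83)]
```

View pics/top0.png

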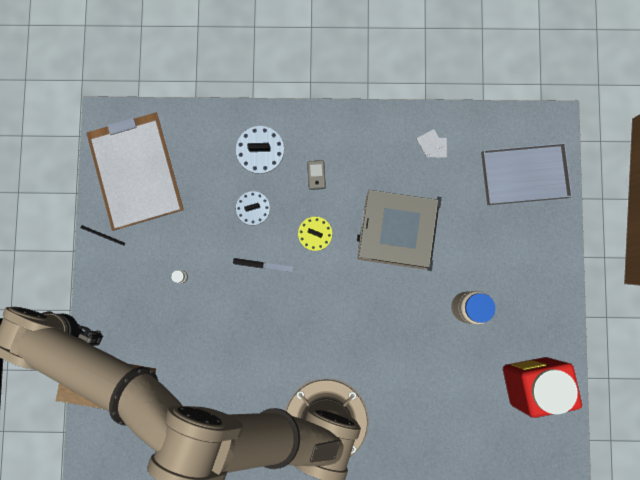

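View pics/scene0.png

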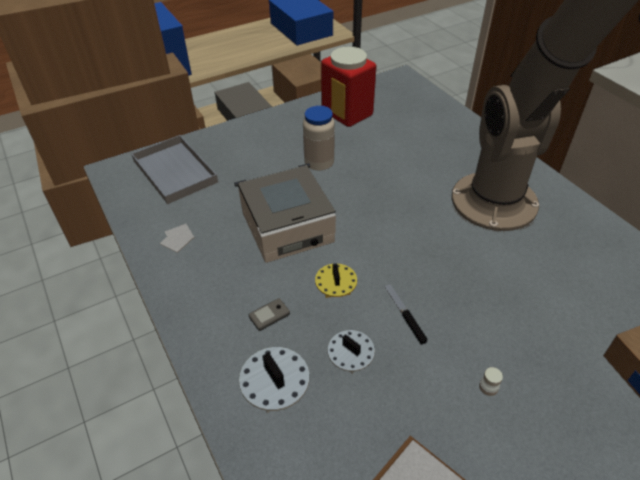

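The target rotor is the smaller silver one at about (253,208) in the top view. The centrifuge is at (398,230) with its front facing image left, the opener is at (262,265), and the yellow look-alike is at (315,233). I'll move above the opener.

```bash
cat > h.py <<'E'
from bench import r
import cv2, numpy as np
from scipy.spatial.transform import Rotation as Ro
def pose():
    o=r.get_obs(); return np.array(o["tcp_pos"]), Ro.from_rotvec(o["orientation"])
def to(p, yaw=None, note=""):
    """shift in present tool axes to world p; turn rz to bring tool y to world yaw (deg, mod 180), nearest"""
    q,R=pose(); d=R.inv().apply(np.array(p)-q); M=R.as_matrix()
    print(note,"shift tool mm",np.round(d*1000,1), "tcp",np.round(q,4), "tooly yaw",round(np.degrees(np.arctan2(M[1,1],M[0,1])),1),"tilt z",np.round(M[:,2],3))
    if yaw is not None:
        e=(yaw-np.degrees(np.arctan2(M[1,1],M[0,1]))+90)%180-90; print("rz",round(-e,1),"or",round(-e-180*np.sign(-e),1))
def cloud(c):
    k=r.get_calibration(c); p,d=r.grab_frame(c); K=k["mtx"];E=np.array(k["extrinsics"])
    v,u=np.mgrid[:480,:640]; P=np.stack([(u-K[0][2])/K[0][0]*d,(v-K[1][2])/K[1][1]*d,d],-1)
    return p,d,P@E[:3,:3].T+E[:3,3]
def lm(t,c): return [(np.round(x["xyz"],3).tolist(),round(x["score"],2)) for x in r.landmark_of(t,c)]
def rect(pts):
    (c,s,a)=cv2.minAreaRect((pts[:,:2]*1000).astype(np.float32)); 
    b=cv2.boxPoints((c,s,a)); e=[b[1]-b[0],b[2]-b[1]]; L=max(e,key=np.linalg.norm)
    return np.round(c,1),np.round(s,1),round(float(np.degrees(np.arctan2(L[1],L[0]))),1)
E
python3 -m jog '[{"x":-0.04,"y":-0.035},{"x":-0.04,"y":-0.035},{"x":-0.04,"y":-0.035},{"x":-0.04,"y":-0.035},{"x":-0.04,"y":-0.035},{"x":-0.04,"y":-0.035},{"x":-0.04,"y":-0.035},{"x":-0.04,"y":-0.035}]'
python3 -m jog '[{"rz":10.7},{"rz":10.7},{"rz":10.7},{"rz":10.7},{"rz":10.7},{"rz":10.7},{"rz":10.6},{}]'
python3 - <<'E'
from h import *
to([.451,.234,.23],-8.2)
p,d,W=cloud("wrist"); cv2.imwrite("pics/w1.png",p[:,:,::-1])
print(lm("opener","wrist"),lm("opener_tip","wrist"),lm("rotor_handle","wrist"))
g=p.astype(int).sum(2)
m=(d>0)&(W[...,2]>.012)&(W[...,2]<.03)&(g<200); n,l,s,c=cv2.connectedComponentsWithStats(m.astype(np.uint8))
for i in range(1,n):
    if s[i,4]>300: print(s[i],rect(W[l==i]),np.percentile(W[l==i][:,2],[5,50,95]).round(4))
E
```

```text
shift tool mm [-320.4 -280.7    1.3] tcp [0.2689 0.6191 0.2313] tooly yaw 66.5 tilt z [ 0.  0. -1.]
rz 74.7 or -105.3
[] [] []
[120  44 273  79 536] (array([158.6, 611.3]), array([233. ,   1.3]), 81.4) [0.0132 0.0215 0.029 ]validation failed for argument at $[0]...
validation failed for argument at $[0]...
```

View pics/w1.png

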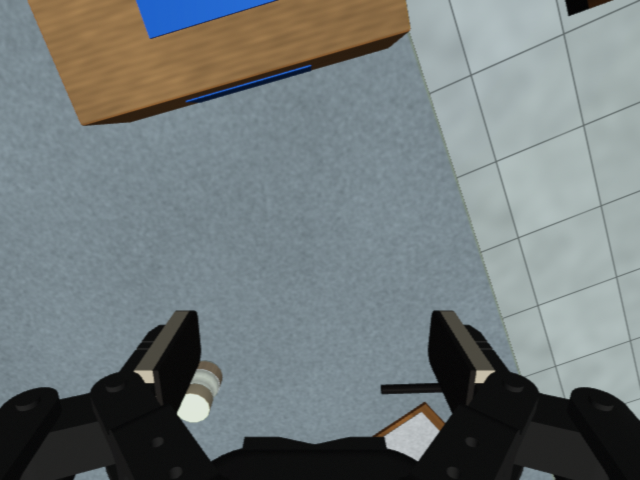

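The moves were refused because each row needs all seven keys, so the picture only shows the starting view: a box at the top and the strip jar at (200,390). I'll resend with full rows.

```bash
python3 -m jog '[{"fingers":0.085,"x":-0.04,"y":-0.035,"z":0,"rx":0,"ry":0,"rz":0},{"fingers":0.085,"x":-0.04,"y":-0.035,"z":0,"rx":0,"ry":0,"rz":0},{"fingers":0.085,"x":-0.04,"y":-0.035,"z":0,"rx":0,"ry":0,"rz":0},{"fingers":0.085,"x":-0.04,"y":-0.035,"z":0,"rx":0,"ry":0,"rz":0},{"fingers":0.085,"x":-0.04,"y":-0.035,"z":0,"rx":0,"ry":0,"rz":0},{"fingers":0.085,"x":-0.04,"y":-0.035,"z":0,"rx":0,"ry":0,"rz":0},{"fingers":0.085,"x":-0.04,"y":-0.035,"z":0,"rx":0,"ry":0,"rz":0},{"fingers":0.085,"x":-0.04,"y":-0.035,"z":0,"rx":0,"ry":0,"rz":0}]'
python3 -m jog '[{"fingers":0.085,"x":0,"y":0,"z":0,"rx":0,"ry":0,"rz":10.7},{"fingers":0.085,"x":0,"y":0,"z":0,"rx":0,"ry":0,"rz":10.7},{"fingers":0.085,"x":0,"y":0,"z":0,"rx":0,"ry":0,"rz":10.7},{"fingers":0.085,"x":0,"y":0,"z":0,"rx":0,"ry":0,"rz":10.7},{"fingers":0.085,"x":0,"y":0,"z":0,"rx":0,"ry":0,"rz":10.7},{"fingers":0.085,"x":0,"y":0,"z":0,"rx":0,"ry":0,"rz":10.7},{"fingers":0.085,"x":0,"y":0,"z":0,"rx":0,"ry":0,"rz":10.6},{"fingers":0.085,"x":0,"y":0,"z":0,"rx":0,"ry":0,"rz":0}]'
python3 - <<'E'
from h import *
to([.451,.234,.23],-8.2)
p,d,W=cloud("wrist"); cv2.imwrite("pics/w2.png",p[:,:,::-1])
print(lm("opener","wrist"),lm("opener_tip","wrist"),lm("rotor_handle","wrist"))
g=p.astype(int).sum(2)
m=(d>0)&(W[...,2]>.012)&(W[...,2]<.03)&(g<200); n,l,s,c=cv2.connectedComponentsWithStats(m.astype(np.uint8))
for i in range(1,n):
    if s[i,4]>300: print(s[i],rect(W[l==i]),np.percentile(W[l==i][:,2],[5,50,95]).round(4))
E
```

```text
clock: 2.3
tcp_pos: [0.4515, 0.2333, 0.2316]
orientation: [0.639, 3.075, 0.001]
contact_force: [1.8, 0.3, 0.7]
grip_width: 0.0854
gripper_force: 0.0
clock: 3.3
tcp_pos: [0.4509, 0.2349, 0.2314]
orientation: [2.374, 2.057, 0.0]
contact_force: [-0.3, 0.2, -0.2]
grip_width: 0.0849
gripper_force: 0.0
 shift tool mm [-0.9  0.3  1.4] tcp [0.4509 0.2349 0.2314] tooly yaw -8.2 tilt z [ 0.  0. -1.]
rz 0.0 or -180.0
[([0.45, 0.229, 0.002], 0.65)] [([0.436, 0.103, 0.01], 0.83)] [([0.607, 0.222, 0.043], 0.72), ([0.532, 0.036, 0.044], 0.56)]
[ 302  152   20   96 1759] (array([447.2, 231.7]), array([90. , 17.2]), 82.6) [0.0155 0.0176 0.0189]
```

View pics/w2.png

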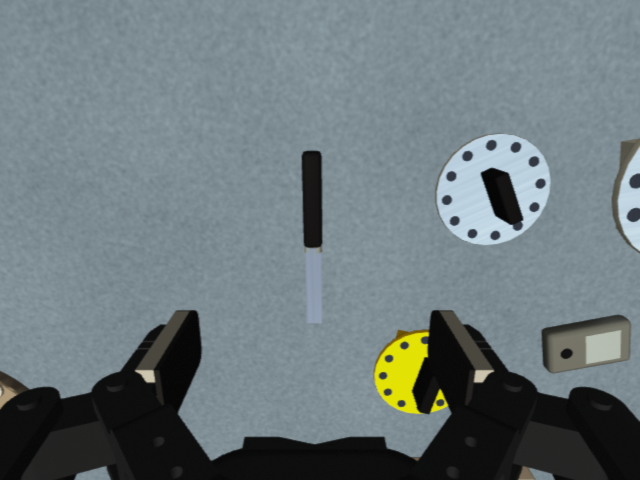

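The wrist view shows the opener's handle at (312,200), with the blade pointing toward the bottom of the image and the tip at (314,322). The silver rotor is at (497,190) and the yellow one at (415,372). I'll descend and grip.

```bash
python3 -m jog '[{"fingers":0.06,"x":-0.004,"y":-0.003,"z":0.06,"rx":0,"ry":0,"rz":-0.8},{"fingers":0.06,"x":0,"y":0,"z":0.06,"rx":0,"ry":0,"rz":0},{"fingers":0.06,"x":0,"y":0,"z":0.05,"rx":0,"ry":0,"rz":0},{"fingers":0.06,"x":0,"y":0,"z":0.04,"rx":0,"ry":0,"rz":0},{"fingers":0.06,"x":0,"y":0,"z":0.019,"rx":0,"ry":0,"rz":0},{"fingers":0.06,"x":0,"y":0,"z":0,"rx":0,"ry":0,"rz":0}]'
python3 -m jog '[{"fingers":0.0,"x":0,"y":0,"z":0,"rx":0,"ry":0,"rz":0},{"fingers":0.0,"x":0,"y":0,"z":0,"rx":0,"ry":0,"rz":0},{"fingers":0.0,"x":0,"y":0,"z":0,"rx":0,"ry":0,"rz":0},{"fingers":0.0,"x":0,"y":0,"z":0,"rx":0,"ry":0,"rz":0},{"fingers":0.0,"x":0,"y":0,"z":0,"rx":0,"ry":0,"rz":0}]' 100
python3 - <<'E'
from h import *
p,d,W=cloud("top")
g=p.astype(int).sum(2)
def seg(m,name,mn=15):
    n,l,s,c=cv2.connectedComponentsWithStats(m.astype(np.uint8))
    for i in range(1,n):
        if s[i,4]>mn: print(name,s[i],rect(W[l==i]),np.median(W[l==i][:,2]).round(4))
seg((d>0)&(W[...,2]>.09)&(W[...,2]<.125)&(W[...,0]>.4)&(W[...,0]<.7)&(W[...,1]<-.05)&(W[...,1]>-.34),"lid",300)
seg((d>0)&(W[...,2]>.04)&(W[...,2]<.075)&(g<150)&(W[...,0]>.5),"bars")
for c in("top","scene"): print([lm(t,c) for t in("slot","lid","centrifuge")])
E
```

```text
clock: 4.25
tcp_pos: [0.4465, 0.2307, 0.0011]
orientation: [-2.36, -2.073, 0.005]
contact_force: [0.2, -0.2, -0.1]
grip_width: 0.0601
gripper_force: 0.0
clock: 4.88
tcp_pos: [0.4481, 0.2318, 0.0037]
orientation: [-2.361, -2.072, -0.003]
contact_force: [-1.9, -1.1, 9.2]
grip_width: 0.0153
gripper_force: 98.2
lid [ 359  190   83   81 4928] (array([ 542.6, -198. ]), array([203.5, 207.4]), -8.2) 0.1161
bars [250 149  20   2  31] (array([769.4, 200.3]), array([ 3.8, 55.5]), -86.9) 0.0659
bars [245 204  15   7  55] (array([604.9, 219.3]), array([10.5, 39.8]), -72.6) 0.0591
bars [309 229  13   8  45] (array([532. ,  37.4]), array([37.7,  9.8]), 70.0) 0.0594
[[([0.562, -0.097, 0.105], 0.79), ([0.451, 0.232, -0.003], 0.47)], [([0.536, -0.288, 0.11], 0.56)], [([0.543, -0.199, -0.001], 0.8)]]
[[([0.563, -0.096, 0.102], 0.66)], [([0.53, -0.29, 0.104], 0.91), ([0.608, 0.22, -0.001], 0.27)], [([0.547, -0.2, 0.002], 0.7)]]
```

```bash
python3 -m jog '[{"fingers":0.0,"x":0,"y":0,"z":-0.02,"rx":0,"ry":0,"rz":0},{"fingers":0.0,"x":0,"y":0,"z":-0.04,"rx":0,"ry":0,"rz":0},{"fingers":0.0,"x":0,"y":0.0,"z":-0.037,"rx":0,"ry":0,"rz":0},{"fingers":0.0,"x":-0.035,"y":0.039,"z":0,"rx":0,"ry":0,"rz":0},{"fingers":0.0,"x":-0.035,"y":0.039,"z":0,"rx":0,"ry":0,"rz":0},{"fingers":0.0,"x":-0.035,"y":0.039,"z":0,"rx":0,"ry":0,"rz":0},{"fingers":0.0,"x":-0.035,"y":0.039,"z":0,"rx":0,"ry":0,"rz":0.8},{"fingers":0,"x":0,"y":0,"z":0,"rx":0,"ry":0,"rz":0}]'
python3 - <<'E'
from h import *
to([0,0,0])
for c in("wrist","top","scene"):
    p,d,W=cloud(c); cv2.imwrite(f"pics/a_{c}.png",p[:,:,::-1]); np.savez(f"a_{c}.npz",p=p,d=d,W=W)
    print(c,[lm(t,c) for t in("opener_tip","opener","slot")])
E
```

```text
clock: 6.22
tcp_pos: [0.5864, 0.0671, 0.1004]
orientation: [2.38, 2.044, 0.002]
contact_force: [0.1, 1.3, -0.4]
grip_width: 0.0151
gripper_force: 98.1
 shift tool mm [-154.7 -569.9   98.5] tcp [0.5864 0.0671 0.1004] tooly yaw -8.7 tilt z [ 0.003 -0.002 -1.   ]
wrist [[], [([0.59, 0.065, 0.098], 0.82)], []]
top [[([0.567, -0.059, 0.106], 0.52)], [], [([0.56, -0.096, 0.103], 0.92), ([0.714, 0.038, -0.0], 0.57), ([0.542, -0.196, -0.002], 0.32)]]
scene [[([0.572, -0.052, 0.103], 0.57)], [([0.583, 0.075, 0.095], 0.6)], [([0.564, -0.099, 0.101], 0.82), ([0.406, 0.427, -0.001], 0.46)]]
```

View pics/a_wrist.png

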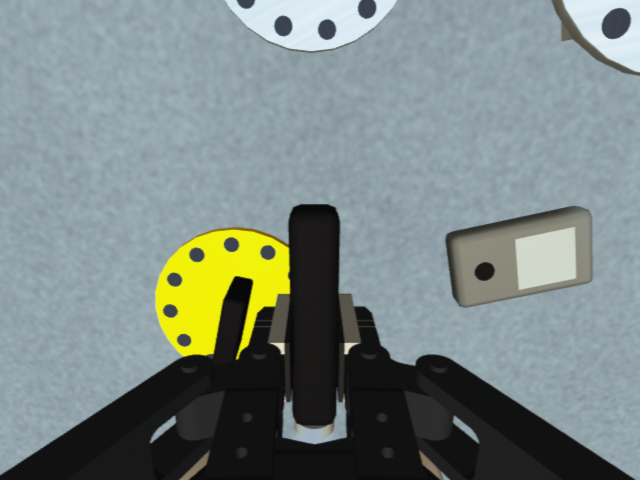

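The wrist view shows the handle held centrally, its rear end at (315,207), with the blade hidden behind the gripper. Next I'll measure the handle's pitch and the blade height from depth.

Run:
```python
import numpy as np
f=np.load("a_wrist.npz"); p,d,W=f["p"],f["d"],f["W"]
m=np.zeros(d.shape,bool); m[215:290,300:328]=1; m&=(p.sum(2)<150)&(W[...,2]>.07)
P=W[m]; a=np.array([.143,.99]); s=P[:,:2]@a
k=np.polyfit(s,P[:,2],1); print("handle top: slope",k[0],"mean z",P[:,2].mean(),"s",s.min(),s.max(), "xy mean",P.mean(0))
for i in range(210,300,15):
    q=W[i,300:328]; print(i,q.mean(0).round(4))
slot=np.array([.5625,-.0965])
for c in("top","scene"):
    f=np.load(f"a_{c}.npz"); p,d,W=f["p"],f["d"],f["W"]
    u=(W[...,:2]-slot)@a; v=(W[...,:2]-slot)@np.array([.99,-.143])
    m=(d>0)&(u>.025)&(u<.14)&(abs(v)<.03)&(W[...,2]>.08)&(W[...,2]<.125)
    print(c,m.sum())
    for lo in np.arange(.025,.14,.01):
        k=m&(u>=lo)&(u<lo+.01)
        if k.sum(): print(" u",round(lo,3),k.sum(),"v",v[k].mean().round(4),"z",np.round(np.median(W[k][:,2]),4),"col",p[k].mean(0).astype(int))
    # box front edge: lid top region front extent
    k=(d>0)&(abs(v)<.07)&(W[...,2]>.106)&(W[...,2]<.122)&(u<.02)&(u>-.1); print(" lid z",np.median(W[k][:,2]).round(4),"front u",np.percentile(u[k],[99,100]).round(4))
```

```text
handle top: slope 0.5404772760578715 mean z 0.11513026332252049 s 0.1674104327936312 0.2294749941555185 xy mean [0.58948425 0.09866007 0.11513026]
210 [0.5915 0.112  0.1095]
225 [0.5911 0.1094 0.1188]
240 [0.5901 0.1028 0.1143]
255 [0.5893 0.0974 0.1144]
270 [0.5886 0.0939 0.119 ]
285 [0.5878 0.0883 0.1189]
top 190
 u 0.035 6 v -0.007 z 0.107 col [146 157 172]
 u 0.045 20 v -0.0069 z 0.1059 col [147 157 173]
 u 0.055 22 v -0.0064 z 0.1055 col [145 156 171]
 u 0.065 21 v -0.0061 z 0.1055 col [146 157 173]
 u 0.075 21 v -0.0064 z 0.1042 col [144 154 169]
 u 0.085 21 v -0.006 z 0.1059 col [145 155 171]
 u 0.095 21 v -0.0069 z 0.104 col [146 156 169]
 u 0.105 20 v -0.0061 z 0.1058 col [147 158 170]
 u 0.115 23 v -0.0072 z 0.108 col [147 156 156]
 u 0.125 15 v -0.0058 z 0.1117 col [69 71 70]
 lid z 0.1164 front u [-0.003  -0.0018]
scene 43
 u 0.035 6 v -0.0025 z 0.1053 col [110 110 111]
 u 0.045 13 v -0.0003 z 0.1067 col [107 110 113]
 u 0.055 11 v 0.0009 z 0.1074 col [ 94  97 101]
 u 0.095 2 v 0.0033 z 0.1051 col [87 91 92]
 u 0.105 6 v 0.0022 z 0.1072 col [82 85 88]
 u 0.115 5 v 0.0031 z 0.106 col [70 73 74]
 lid z 0.1177 front u [-0.0004  0.0018]
```

The blade is level at about 0.1043 and the slot middle is at 0.104, so I'll insert.

```bash
python3 -m jog '[{"fingers":0.0,"x":-0.02,"y":0,"z":0,"rx":0,"ry":0,"rz":0},{"fingers":0.0,"x":-0.02,"y":0,"z":0,"rx":0,"ry":0,"rz":0},{"fingers":0.0,"x":-0.015,"y":0,"z":0,"rx":0,"ry":0,"rz":0},{"fingers":0,"x":0,"y":0,"z":0,"rx":0,"ry":0,"rz":0}]'
python3 -m jog '[{"fingers":0.0,"x":-0.01,"y":0,"z":0,"rx":0,"ry":0,"rz":0},{"fingers":0.0,"x":-0.013,"y":0,"z":0,"rx":0,"ry":0,"rz":0},{"fingers":0,"x":0,"y":0,"z":0,"rx":0,"ry":0,"rz":0}]'
python3 - <<'E'
from h import *
p,d,W=cloud("scene"); cv2.imwrite("pics/ins.png",cv2.resize(p[140:300,210:430,::-1],None,fx=3,fy=3))
E
```

```text
clock: 7.32
tcp_pos: [0.5755, 0.0152, 0.0994]
orientation: [2.38, 2.051, -0.001]
contact_force: [0.1, -0.2, -1.8]
grip_width: 0.0153
gripper_force: 98.1
clock: 7.7
tcp_pos: [0.5722, -0.0066, 0.0993]
orientation: [2.378, 2.053, -0.001]
contact_force: [0.4, 1.1, -0.2]
grip_width: 0.0153
gripper_force: 98.1
```

View pics/ins.png

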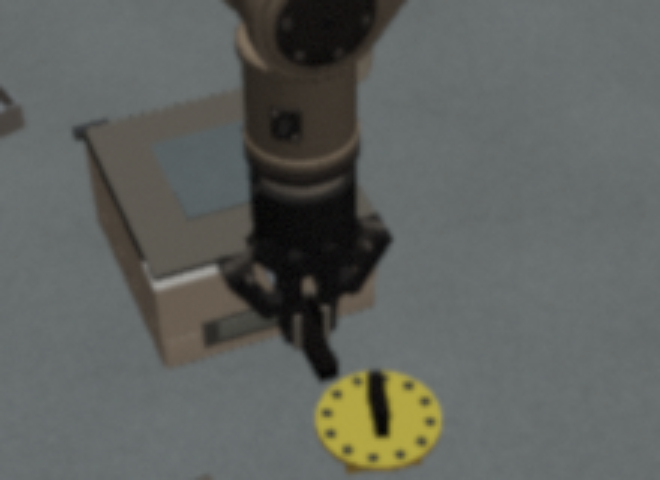

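No contact force on insertion. Now I'll swing the lid with the tip along an arc of 155 mm radius about the hinge.

```bash
python3 -m jog '[{"fingers":0.0,"x":-0.001,"y":0,"z":-0.012,"rx":0,"ry":0,"rz":0},{"fingers":0.0,"x":0,"y":0,"z":-0.011,"rx":0,"ry":0,"rz":0},{"fingers":0.0,"x":-0.004,"y":0,"z":-0.020,"rx":0,"ry":0,"rz":0},{"fingers":0,"x":-0.0065,"y":0,"z":-0.019,"rx":0,"ry":0,"rz":0},{"fingers":0,"x":-0.009,"y":0,"z":-0.018,"rx":0,"ry":0,"rz":0},{"fingers":0,"x":0,"y":0,"z":0,"rx":0,"ry":0,"rz":0}]'
python3 - <<'E'
from h import *
for c in ("scene","top"):
    p,d,W=cloud(c); cv2.imwrite(f"pics/l30_{c}.png",p[:,:,::-1])
    slot=np.array([.5625,-.0965]); a=np.array([.143,.99])
    u=(W[...,:2]-slot)@a+.195; v=(W[...,:2]-slot)@np.array([.99,-.143])
    m=(d>0)&(abs(v)<.085)&(abs(v)>.05)&(u>0)&(u<.2)&(W[...,2]>.112)
    k=np.polyfit(u[m],W[m][:,2],1); print(c,m.sum(),"angle",np.degrees(np.arctan(k[0])),u[m].max(),W[m][:,2].max())
E
```

```text
clock: 8.5
tcp_pos: [0.5707, -0.0262, 0.1813]
orientation: [2.375, 2.053, 0.005]
contact_force: [1.7, 0.3, -0.9]
grip_width: 0.0152
gripper_force: 98.3
scene 258 angle 28.833932123776382 0.16796436088953426 0.21726109684551398
top 1514 angle 29.998467956001583 0.16584984385145002 0.2219534923963966
```

The lid stands at about 30° as planned. Continuing.

```bash
python3 -m jog '[{"fingers":0.0,"x":-0.011,"y":0,"z":-0.017,"rx":0,"ry":0,"rz":0},{"fingers":0.0,"x":-0.0135,"y":0,"z":-0.015,"rx":0,"ry":0,"rz":0},{"fingers":0.0,"x":-0.015,"y":0,"z":-0.0135,"rx":0,"ry":0,"rz":0},{"fingers":0,"x":-0.017,"y":0,"z":-0.011,"rx":0,"ry":0,"rz":0},{"fingers":0,"x":-0.018,"y":0,"z":-0.009,"rx":0,"ry":0,"rz":0},{"fingers":0,"x":-0.019,"y":0,"z":-0.0065,"rx":0,"ry":0,"rz":0},{"fingers":0,"x":-0.02,"y":0,"z":-0.004,"rx":0,"ry":0,"rz":0},{"fingers":0,"x":0,"y":0,"z":0,"rx":0,"ry":0,"rz":0}]'
python3 -m jog '[{"fingers":0.0,"x":-0.02,"y":0,"z":-0.0015,"rx":0,"ry":0,"rz":0},{"fingers":0.0,"x":-0.0135,"y":0,"z":0.0005,"rx":0,"ry":0,"rz":0},{"fingers":0,"x":0,"y":0,"z":0,"rx":0,"ry":0,"rz":0}]'
python3 - <<'E'
from h import *
for c in ("scene","top"):
    p,d,W=cloud(c); cv2.imwrite(f"pics/l95_{c}.png",p[:,:,::-1])
    slot=np.array([.5625,-.0965]); a=np.array([.143,.99])
    u=(W[...,:2]-slot)@a+.195; v=(W[...,:2]-slot)@np.array([.99,-.143])
    m=(d>0)&(abs(v)<.085)&(abs(v)>.05)&(u>-.08)&(u<.04)&(W[...,2]>.13)&(W[...,2]<.32)
    k=np.polyfit(W[m][:,2],u[m],1); print(c,m.sum(),"angle",90-np.degrees(np.arctan(k[0])),W[m][:,2].max())
    print([(z,np.round(np.median(u[m&(abs(W[...,2]-z)<.01)]),4)) for z in (.15,.2,.25,.3)])
E
```

```text
clock: 9.6
tcp_pos: [0.5526, -0.1407, 0.2555]
orientation: [2.379, 2.05, -0.002]
contact_force: [-0.0, 1.0, -1.2]
grip_width: 0.0155
gripper_force: 98.4
clock: 9.98
tcp_pos: [0.5479, -0.1719, 0.2559]
orientation: [-2.378, -2.053, 0.002]
contact_force: [0.4, -0.2, -1.5]
grip_width: 0.0159
gripper_force: 98.4
scene 1062 angle 93.67591306405569 0.3059231492327865
[(0.15, np.float64(-0.005)), (0.2, np.float64(-0.0083)), (0.25, np.float64(-0.0112)), (0.3, np.float64(-0.0148))]
top 504 angle 94.58367313650271 0.31224113265400977
[(0.15, np.float64(-0.0054)), (0.2, np.float64(-0.0087)), (0.25, np.float64(-0.0118)), (0.3, np.float64(-0.0176))]
```

View pics/l95_scene.png

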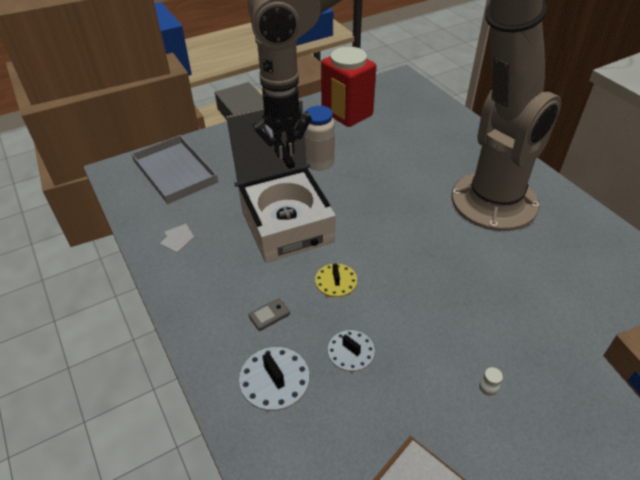

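The scene shows the lid upright, leaning back slightly at about 94°, with the spindle visible in the well at about (287,213). I'll retreat and return the opener to its place.

```bash
python3 -m jog '[{"fingers":0.0,"x":0.03,"y":0,"z":0,"rx":0,"ry":0,"rz":0},{"fingers":0.0,"x":0.051,"y":-0.0226,"z":0,"rx":0,"ry":0,"rz":0},{"fingers":0.0,"x":0.051,"y":-0.0226,"z":0,"rx":0,"ry":0,"rz":0},{"fingers":0.0,"x":0.051,"y":-0.0226,"z":0,"rx":0,"ry":0,"rz":0},{"fingers":0.0,"x":0.051,"y":-0.0226,"z":0,"rx":0,"ry":0,"rz":0},{"fingers":0.0,"x":0.051,"y":-0.0226,"z":0,"rx":0,"ry":0,"rz":0},{"fingers":0.0,"x":0.051,"y":-0.0226,"z":0,"rx":0,"ry":0,"rz":0},{"fingers":0.0,"x":0.051,"y":-0.0226,"z":0,"rx":0,"ry":0,"rz":0}]'
python3 -m jog '[{"fingers":0.0,"x":0,"y":0,"z":0.055,"rx":0,"ry":0,"rz":0},{"fingers":0.0,"x":0,"y":0,"z":0.06,"rx":0,"ry":0,"rz":0},{"fingers":0.0,"x":0,"y":0,"z":0.06,"rx":0,"ry":0,"rz":0},{"fingers":0.0,"x":0,"y":0,"z":0.04,"rx":0,"ry":0,"rz":0},{"fingers":0.0,"x":0,"y":0,"z":0.02,"rx":0,"ry":0,"rz":0},{"fingers":0.0,"x":0,"y":0,"z":0,"rx":0,"ry":0,"rz":0}]'
python3 - <<'E'
from h import *
to([0.448,.232,0.0037])
p,d,W=cloud("top")
slot=np.array([.5625,-.0965]); a=np.array([.143,.99])
u=(W[...,:2]-slot)@a+.195; v=(W[...,:2]-slot)@np.array([.99,-.143])
m=(d>0)&(abs(v)<.085)&(abs(v)>.05)&(u>-.08)&(u<.04)&(W[...,2]>.13)&(W[...,2]<.32)
k=np.polyfit(W[m][:,2],u[m],1); print(m.sum(),"angle",90-np.degrees(np.arctan(k[0])),W[m][:,2].max())
print(lm("spindle_top","top"),lm("spindle_top","scene"),lm("opener_tip","top"))
cv2.imwrite("pics/top_open.png",cv2.resize(p[170:290,230:450,::-1],None,fx=3.5,fy=3.5,interpolation=cv2.INTER_CUBIC))
E
```

```text
clock: 11.08
tcp_pos: [0.4465, 0.2372, 0.2564]
orientation: [-2.375, -2.056, -0.0]
contact_force: [0.3, 0.6, -0.5]
grip_width: 0.0155
gripper_force: 98.4
clock: 11.82
tcp_pos: [0.4462, 0.2348, 0.0199]
orientation: [-2.375, -2.056, 0.005]
contact_force: [-0.8, -0.3, -0.1]
grip_width: 0.0154
gripper_force: 98.4
 shift tool mm [-2.5  2.2 16.2] tcp [0.4462 0.2348 0.0199] tooly yaw -8.2 tilt z [-0.003 -0.002 -1.   ]
522 angle 94.67206431253588 0.3093231280501081
[([0.546, -0.193, 0.066], 0.38)] [([0.544, -0.193, 0.066], 0.45)] [([0.426, 0.1, 0.028], 0.74), ([0.406, 0.428, -0.001], 0.27)]
```

```bash
python3 -m jog '[{"fingers":0.0,"x":-0.002,"y":0.002,"z":0.008,"rx":0,"ry":0,"rz":0},{"fingers":0.0,"x":0,"y":0,"z":0.007,"rx":0,"ry":0,"rz":0},{"fingers":0.0,"x":0,"y":0,"z":0.001,"rx":0,"ry":0,"rz":0},{"fingers":0.015,"x":0,"y":0,"z":0,"rx":0,"ry":0,"rz":0},{"fingers":0.06,"x":0,"y":0,"z":0,"rx":0,"ry":0,"rz":0},{"fingers":0.06,"x":0,"y":0,"z":0,"rx":0,"ry":0,"rz":0},{"fingers":0.06,"x":0,"y":0,"z":-0.02,"rx":0,"ry":0,"rz":0},{"fingers":0.06,"x":0,"y":0,"z":-0.05,"rx":0,"ry":0,"rz":0}]' 40
python3 -m jog '[{"fingers":0.06,"x":-0.02,"y":0.007,"z":-0.05,"rx":0,"ry":0,"rz":0},{"fingers":0.06,"x":-0.05,"y":0.022,"z":-0.03,"rx":0,"ry":0,"rz":0},{"fingers":0.06,"x":-0.05,"y":0.022,"z":-0.03,"rx":0,"ry":0,"rz":0},{"fingers":0.06,"x":-0.05,"y":0.022,"z":-0.03,"rx":0,"ry":0,"rz":0},{"fingers":0.06,"x":-0.05,"y":0.022,"z":-0.03,"rx":0,"ry":0,"rz":0},{"fingers":0.06,"x":-0.05,"y":0.022,"z":-0.03,"rx":0,"ry":0,"rz":0},{"fingers":0.06,"x":-0.05,"y":0.022,"z":-0.03,"rx":0,"ry":0,"rz":0},{"fingers":0.06,"x":-0.046,"y":0.019,"z":-0.02,"rx":0,"ry":0,"rz":0}]'
python3 -m jog '[{"fingers":0.06,"x":0,"y":0,"z":0,"rx":0,"ry":0,"rz":0}]'
python3 - <<'E'
from h import *
to([0.546,-.193,0.3])
p,d,W=cloud("wrist"); np.savez("b_wrist.npz",p=p,d=d,W=W); cv2.imwrite("pics/well.png",p[:,:,::-1])
print(lm("spindle_top","wrist"),lm("centrifuge","wrist"))
p,d,W=cloud("top"); print(lm("opener","top"),lm("opener_tip","top"))
E
```

```text
clock: 13.02
tcp_pos: [0.4479, 0.2319, 0.0746]
orientation: [-2.376, -2.055, 0.007]
contact_force: [0.5, 1.0, -0.0]
grip_width: 0.0599
gripper_force: 0.0
clock: 14.02
tcp_pos: [0.5534, -0.1544, 0.3272]
orientation: [2.375, 2.054, 0.003]
contact_force: [0.2, -0.7, -0.5]
grip_width: 0.0604
gripper_force: 0.0
clock: 14.15
tcp_pos: [0.5533, -0.1575, 0.3273]
orientation: [2.38, 2.044, 0.002]
contact_force: [-0.8, 0.2, 0.3]
grip_width: 0.06
gripper_force: 0.0
 shift tool mm [-36.2  -2.   27.3] tcp [ 0.5533 -0.1575  0.3273] tooly yaw -8.7 tilt z [ 0.004 -0.003 -1.   ]
[([0.545, -0.197, 0.068], 0.81)] [([0.545, -0.197, 0.001], 0.96)]
[([0.45, 0.235, -0.0], 0.61), ([0.326, -0.4, 0.002], 0.18)] [([0.432, 0.102, 0.012], 0.87)]
```

View pics/well.png

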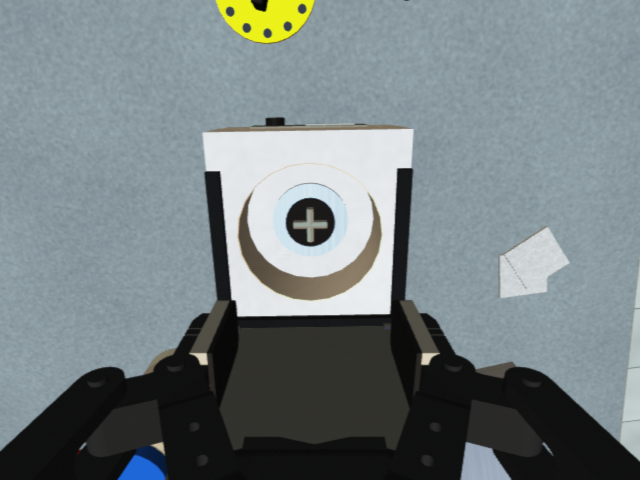

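The well view shows the spindle cross at (310,224), nearly aligned with the box. I'll measure its centre and angle from depth and colour.

Run:
```python
from h import *
f=np.load("b_wrist.npz"); p,d,W=f["p"],f["d"],f["W"]
g=p.astype(int).sum(2)
c=np.array([.546,-.196])
m=(d>0)&(np.linalg.norm(W[...,:2]-c,axis=2)<.024)&(g>200); n,l,s,cc=cv2.connectedComponentsWithStats(m.astype(np.uint8))
i=1+np.argmax(s[1:,4]); P=W[l==i]; print(s[i],np.percentile(P[:,2],[5,50,95]).round(4))
# cross pixels onto plane z=.0645 by rays
k=r.get_calibration("wrist"); E=np.array(k["extrinsics"]); o=E[:3,3]
D=P-o; Q=o+D*((.0645-o[2])/D[:,2])[:,None]; Q=Q[:,:2]
from scipy.optimize import minimize
def inside(x):
    t=x[2]; R=np.array([[np.cos(t),np.sin(t)],[-np.sin(t),np.cos(t)]]); a=abs((Q-x[:2])@R.T)
    return np.minimum(a[:,0],a[:,1]).clip(0.001)
best=min((minimize(lambda x:(inside(x)*1e3).mean()+ (abs((Q-x[:2]).mean(0))*1e3).sum()*.3,[*Q.mean(0),t],method="Nelder-Mead",options=dict(xatol=1e-6,fatol=1e-6,initial_simplex=None)) for t in np.radians(np.arange(-45,45,6))),key=lambda z:z.fun)
print(best.x[:2],np.degrees(best.x[2])%90,best.fun)
# 4-fold moment angle
q=Q-best.x[:2]; z=q[:,0]+1j*q[:,1]; print("4fold",np.degrees(np.angle((z**4).sum())/4)%90, "mean",Q.mean(0))
# well & box
t=(d>0)&(abs(W[...,2]-.1)<.004)&(g>600)&(np.linalg.norm(W[...,:2]-c,axis=2)<.14); print("box",rect(W[t]),np.median(W[t][:,2]))
h=(d>0)&(W[...,2]<.046)&(np.linalg.norm(W[...,:2]-c,axis=2)<.08)
ring=np.linalg.norm(W[...,:2]-c,axis=2)
```

```text
[293 207  35  36 484] [0.0539 0.0639 0.066 ]
[ 0.54285927 -0.19615113] 81.54092543044361 2.21386957863404
4fold 82.27773245600476 mean [ 0.54285927 -0.19615113]
box (array([ 543.5, -191.2]), array([187.1, 189.6]), -7.8) 0.09989665030563505
```

```bash
python3 -m jog '[{"fingers":0.06,"x":0.0545,"y":-0.001,"z":0.005,"rx":0,"ry":0,"rz":0},{"fingers":0.06,"x":0.0545,"y":-0.001,"z":0.01,"rx":0,"ry":0,"rz":0},{"fingers":0.06,"x":0.0545,"y":-0.001,"z":0.01,"rx":0,"ry":0,"rz":0},{"fingers":0.06,"x":0.0545,"y":-0.001,"z":0.01,"rx":0,"ry":0,"rz":0},{"fingers":0.06,"x":0.0545,"y":-0.001,"z":0.01,"rx":0,"ry":0,"rz":0},{"fingers":0.06,"x":0.0545,"y":0,"z":0.015,"rx":0,"ry":0,"rz":0},{"fingers":0.06,"x":0.0545,"y":0,"z":0.015,"rx":0,"ry":0,"rz":-8.7},{"fingers":0.06,"x":0,"y":0,"z":0,"rx":0,"ry":0,"rz":-8.7}]'
python3 -m jog '[{"fingers":0.06,"x":0,"y":0,"z":0,"rx":0,"ry":0,"rz":-8.7},{"fingers":0.06,"x":0,"y":0,"z":0,"rx":0,"ry":0,"rz":0}]'
python3 - <<'E'
from h import *
p,d,W=cloud("wrist"); np.savez("c_wrist.npz",p=p,d=d,W=W); cv2.imwrite("pics/rot.png",p[:,:,::-1])
print(lm("rotor","wrist"),lm("rotor_handle","wrist"))
g=p.astype(int).sum(2); c=np.array([.607,.22])
R=np.linalg.norm(W[...,:2]-c,axis=2)
m=(d>0)&(W[...,2]>.054)&(W[...,2]<.066)&(g<200)&(R<.05); n,l,s,_=cv2.connectedComponentsWithStats(m.astype(np.uint8)); i=1+np.argmax(s[1:,4]); b=rect(W[l==i]); print("bar",b,np.median(W[l==i][:,2]))
m=(d>0)&(W[...,2]>.022)&(W[...,2]<.034)&(R<.07)&(g>150); print("plate",m.sum(),cv2.minEnclosingCircle((W[m][:,:2]*1000).astype(np.float32)),np.median(W[m][:,2]))
to([b[0][0]/1000,b[0][1]/1000,.033],b[2]-90)
E
```

```text
clock: 15.45
tcp_pos: [0.6001, 0.2338, 0.2477]
orientation: [-2.016, -2.404, 0.003]
contact_force: [0.4, -1.7, -0.5]
grip_width: 0.06
gripper_force: 0.0
clock: 15.7
tcp_pos: [0.6022, 0.2269, 0.2499]
orientation: [-1.85, -2.538, 0.001]
contact_force: [-0.2, 0.6, -0.8]
grip_width: 0.0604
gripper_force: 0.0
[([0.608, 0.221, -0.001], 0.72), ([0.782, 0.205, -0.0], 0.66)] [([0.783, 0.203, 0.061], 0.61)]
bar (array([606.9, 221.2]), array([10.5, 43.4]), -72.2) 0.05974173370663005
plate 7829 ((607.613525390625, 220.7490692138672), 50.055763244628906) 0.027964621569956605
 shift tool mm [ -6.2   2.6 217.2] tcp [0.6026 0.2263 0.2502] tooly yaw 17.7 tilt z [-0.  0. -1.]
rz -0.1 or 179.9
```

```bash
python3 -m jog '[{"fingers":0.06,"x":-0.006,"y":0.003,"z":0.05,"rx":0,"ry":0,"rz":0},{"fingers":0.06,"x":0,"y":0,"z":0.06,"rx":0,"ry":0,"rz":0},{"fingers":0.06,"x":0,"y":0,"z":0.05,"rx":0,"ry":0,"rz":0},{"fingers":0.05,"x":0,"y":0,"z":0.035,"rx":0,"ry":0,"rz":0},{"fingers":0.05,"x":0,"y":0,"z":0.022,"rx":0,"ry":0,"rz":0},{"fingers":0.05,"x":0,"y":0,"z":0,"rx":0,"ry":0,"rz":0}]'
python3 -m jog '[{"fingers":0.0,"x":0,"y":0,"z":0,"rx":0,"ry":0,"rz":0},{"fingers":0.0,"x":0,"y":0,"z":0,"rx":0,"ry":0,"rz":0},{"fingers":0.0,"x":0,"y":0,"z":0,"rx":0,"ry":0,"rz":0},{"fingers":0.0,"x":0,"y":0,"z":0,"rx":0,"ry":0,"rz":0},{"fingers":0.0,"x":0,"y":0,"z":0,"rx":0,"ry":0,"rz":0}]' 80
python3 - <<'E'
from h import *
to([.6073,.221,.033])
E
```

```text
clock: 16.6
tcp_pos: [0.6062, 0.2207, 0.0316]
orientation: [-1.851, -2.536, 0.005]
contact_force: [-0.2, -0.5, 0.2]
grip_width: 0.0506
gripper_force: 0.0
clock: 17.23
tcp_pos: [0.6088, 0.2217, 0.035]
orientation: [1.85, 2.537, 0.004]
contact_force: [-0.6, 0.2, 6.1]
grip_width: 0.0106
gripper_force: 80.0
 shift tool mm [-0.2 -1.6  2. ] tcp [0.6088 0.2217 0.035 ] tooly yaw 17.8 tilt z [ 0.002  0.001 -1.   ]
```

```bash
python3 -m jog '[{"fingers":0.0,"x":0,"y":0,"z":-0.02,"rx":0,"ry":0,"rz":0},{"fingers":0.0,"x":0,"y":0,"z":-0.04,"rx":0,"ry":0,"rz":0},{"fingers":0.0,"x":0,"y":0,"z":-0.04,"rx":0,"ry":0,"rz":8.6},{"fingers":0.0,"x":0,"y":0,"z":-0.04,"rx":0,"ry":0,"rz":8.6},{"fingers":0.0,"x":0,"y":0,"z":-0.01,"rx":0,"ry":0,"rz":8.6}]'
python3 -m jog '[{"fingers":0.0,"x":-0.04,"y":-0.0005,"z":0,"rx":0,"ry":0,"rz":0},{"fingers":0.0,"x":-0.055,"y":-0.0005,"z":0,"rx":0,"ry":0,"rz":0},{"fingers":0.0,"x":-0.055,"y":-0.001,"z":0,"rx":0,"ry":0,"rz":0},{"fingers":0.0,"x":-0.055,"y":-0.001,"z":0,"rx":0,"ry":0,"rz":0},{"fingers":0.0,"x":-0.055,"y":-0.001,"z":0,"rx":0,"ry":0,"rz":0},{"fingers":0.0,"x":-0.055,"y":-0.001,"z":0,"rx":0,"ry":0,"rz":0},{"fingers":0.0,"x":-0.055,"y":0,"z":0,"rx":0,"ry":0,"rz":0},{"fingers":0.0,"x":-0.04,"y":0,"z":0,"rx":0,"ry":0,"rz":0}]'
python3 -m jog '[{"fingers":0.0,"x":-0.012,"y":0,"z":0,"rx":0,"ry":0,"rz":0},{"fingers":0.0,"x":0,"y":0,"z":0,"rx":0,"ry":0,"rz":0},{"fingers":0.0,"x":0,"y":0,"z":0,"rx":0,"ry":0,"rz":0}]'
python3 - <<'E'
from h import *
to([.544,-.196,.108],-8)
p,d,W=cloud("wrist"); g=p.astype(int).sum(2); q,_=pose(); R=np.linalg.norm(W[...,:2]-q[:2],axis=2)
zp=q[2]-.007
m=(d>0)&(abs(W[...,2]-zp)<.008)&(R<.075)&(g>250); P=W[m]; print("plate",m.sum(),cv2.minEnclosingCircle((P[:,:2]*1000).astype(np.float32)),np.median(P[:,2]))
print("plane",np.linalg.lstsq(np.c_[P[:,:2]-q[:2],np.ones(len(P))],P[:,2],rcond=None)[0].round(4))
cv2.imwrite("pics/held.png",p[:,:,::-1])
E
```

```text
clock: 17.85
tcp_pos: [0.6091, 0.2217, 0.1878]
orientation: [2.375, 2.055, 0.009]
contact_force: [0.0, -0.5, -1.3]
grip_width: 0.0101
gripper_force: 78.8
clock: 18.85
tcp_pos: [0.5447, -0.1869, 0.1845]
orientation: [2.373, 2.058, 0.001]
contact_force: [0.8, 0.6, -1.3]
grip_width: 0.0102
gripper_force: 78.8
clock: 19.23
tcp_pos: [0.5446, -0.1939, 0.1834]
orientation: [-2.367, -2.064, -0.001]
contact_force: [0.1, -0.0, -2.4]
grip_width: 0.0102
gripper_force: 78.8
 shift tool mm [-2.2 -0.3 75.4] tcp [ 0.5446 -0.1939  0.1834] tooly yaw -7.8 tilt z [ 0.     0.001 -1.   ]
rz 0.2 or -179.8
plate 23777 ((543.4207153320312, -194.61398315429688), 50.20134353637695) 0.1763094533846113
plane [-0.0007 -0.0024  0.1763]
```

View pics/held.png

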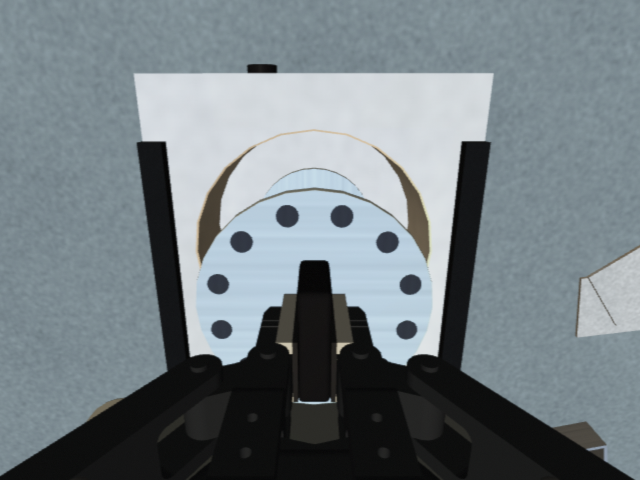

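The rotor is held level, with the plate centre 1.7 mm short of the spindle along tool x. I'll correct that and lower.

```bash
python3 -m jog '[{"fingers":0.0,"x":-0.0017,"y":0,"z":0.02,"rx":0,"ry":0,"rz":0.2},{"fingers":0.0,"x":0,"y":0,"z":0.03,"rx":0,"ry":0,"rz":0},{"fingers":0.0,"x":0,"y":0,"z":0.02,"rx":0,"ry":0,"rz":0},{"fingers":0.0,"x":0,"y":0,"z":0.008,"rx":0,"ry":0,"rz":0},{"fingers":0.0,"x":0,"y":0,"z":0,"rx":0,"ry":0,"rz":0}]'
python3 -m jog '[{"fingers":0.0,"x":0,"y":0,"z":0.003,"rx":0,"ry":0,"rz":0},{"fingers":0.0,"x":0,"y":0,"z":0.003,"rx":0,"ry":0,"rz":0},{"fingers":0.0,"x":0,"y":0,"z":0.001,"rx":0,"ry":0,"rz":0},{"fingers":0.0,"x":0,"y":0,"z":0,"rx":0,"ry":0,"rz":0}]'
```

```text
clock: 19.9
tcp_pos: [0.544, -0.1968, 0.1052]
orientation: [-2.372, -2.058, 0.0]
contact_force: [0.4, 0.9, -1.6]
grip_width: 0.0105
gripper_force: 78.8
clock: 20.4
tcp_pos: [0.5439, -0.1977, 0.0983]
orientation: [2.374, 2.057, 0.0]
contact_force: [0.3, -0.7, -1.3]
grip_width: 0.0106
gripper_force: 78.8
```

```bash
python3 -m jog '[{"fingers":0.0,"x":0,"y":0,"z":0.003,"rx":0,"ry":0,"rz":0},{"fingers":0.0,"x":0,"y":0,"z":0.003,"rx":0,"ry":0,"rz":0},{"fingers":0.0,"x":0,"y":0,"z":0.001,"rx":0,"ry":0,"rz":0},{"fingers":0.0,"x":0,"y":0,"z":0,"rx":0,"ry":0,"rz":0}]'
```

```text
clock: 20.9
tcp_pos: [0.5437, -0.1977, 0.0911]
orientation: [-2.374, -2.057, 0.0]
contact_force: [-0.4, 0.2, -2.1]
grip_width: 0.0103
gripper_force: 78.8
```

Meshed: the rotor's underside is at about 0.056 with no side load. Next I'll press against the collar.

```bash
python3 -m jog '[{"fingers":0.0,"x":0,"y":0,"z":0.003,"rx":0,"ry":0,"rz":0},{"fingers":0.0,"x":0,"y":0,"z":0.003,"rx":0,"ry":0,"rz":0},{"fingers":0.0,"x":0,"y":0,"z":0.003,"rx":0,"ry":0,"rz":0},{"fingers":0.0,"x":0,"y":0,"z":0,"rx":0,"ry":0,"rz":0},{"fingers":0.0,"x":0,"y":0,"z":0,"rx":0,"ry":0,"rz":0}]'
```

```text
clock: 21.52
tcp_pos: [0.5442, -0.1978, 0.0828]
orientation: [2.374, 2.057, 0.001]
contact_force: [-1.7, 1.3, 5.7]
grip_width: 0.0105
gripper_force: 79.9
```

```bash
python3 -m jog '[{"fingers":0.0,"x":0,"y":0,"z":0.002,"rx":0,"ry":0,"rz":0},{"fingers":0.0,"x":0,"y":0,"z":0.001,"rx":0,"ry":0,"rz":0},{"fingers":0.0,"x":0,"y":0,"z":0,"rx":0,"ry":0,"rz":0},{"fingers":0.0,"x":0,"y":0,"z":0,"rx":0,"ry":0,"rz":0}]' 100
```

```text
clock: 22.02
tcp_pos: [0.5445, -0.1979, 0.081]
orientation: [2.374, 2.057, 0.002]
contact_force: [-4.6, 2.3, 16.4]
grip_width: 0.0104
gripper_force: 101.9
```

Run:
```python
from h import *
to([.544,-.196,.081],-8)
p,d,W=cloud("wrist"); g=p.astype(int).sum(2); q,_=pose(); R=np.linalg.norm(W[...,:2]-q[:2],axis=2)
m=(d>0)&(abs(W[...,2]-.074)<.008)&(R<.06)&(g>250); P=W[m]; print("plate",m.sum(),np.median(P[:,2]))
print("plane",np.linalg.lstsq(np.c_[P[:,:2]-q[:2],np.ones(len(P))],P[:,2],rcond=None)[0].round(4))
p,d,W=cloud("top"); cv2.imwrite("pics/end_top.png",p[:,:,::-1]); 
slot=np.array([.5625,-.0965]); a=np.array([.143,.99])
u=(W[...,:2]-slot)@a+.195; v=(W[...,:2]-slot)@np.array([.99,-.143])
m=(d>0)&(abs(v)<.085)&(abs(v)>.05)&(u>-.08)&(u<.04)&(W[...,2]>.13)&(W[...,2]<.32)
k=np.polyfit(W[m][:,2],u[m],1); print(m.sum(),"lid angle",90-np.degrees(np.arctan(k[0])))
for t in("opener","opener_tip","meter","strip_jar","wipes_tub"): print(t,lm(t,"top")[:1])
o=r.get_obs(); print(o["contact_force"],o["tcp_pos"],o["clock"])
```

```text
shift tool mm [ 1.8 -0.7 -0. ] tcp [ 0.5445 -0.1979  0.081 ] tooly yaw -8.2 tilt z [ 0.002  0.    -1.   ]
rz -0.2 or 179.8
plate 23704 0.07388753512616429
plane [ 0.0003 -0.0034  0.0739]
493 lid angle 94.59388296254683
opener [([0.453, 0.235, 0.0], 0.82)]
opener_tip []
meter [([0.714, 0.04, -0.0], 0.83)]
strip_jar [([0.408, 0.431, -0.002], 0.48)]
wipes_tub [([0.429, 0.103, 0.009], 0.66)]
[-4.0557853   1.42162403 17.3109963 ] [ 0.54447795 -0.19796711  0.08101069] 22.375
```

The plate top is at 0.0739 (0.074 is home), level and pressed with about 17 N, and the lid is still at 94.6°. Handing in.

```bash
python3 -c "
from bench import r
print(r.hand_in())"
```

```text
the job is handed in; nothing more can be done
None
```

The job is handed in at about 22 s: the cover stands open at about 95°, the opener is back on the table, and the rotor is meshed, level and held pressed home against the collar with about 17 N. The meter and strip jar read where they were; the last picture gave no usable reading for the wipes tub, but I never moved toward it.

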